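# Shut and latch the potter's damp box

### The arm

A 6-joint arm with a two-finger parallel gripper is mounted at the origin on the work surface. World frame = base frame: x ahead of the robot, y to its left, z up, the work surface at z = 0. Lengths are in m, angles in rad, forces in N, time in s.
With the tool pointing down it reaches from about 0.25 to 0.725 m from the base axis. Payload 4 kg.
Tool frame: the origin (TCP) lies where the fingers leave the gripper's body, on its centre line; the fingertips stand 73 mm ahead of it and the grasp point (between the pads) lies ctrl.tcp_to_grasp ahead of it (ctrl.tcp_to_grasp is the distance from the TCP to the grasp point, in m); z points along the fingers, y is the direction in which the jaws open and shut (so a half turn about z gives the same grasp; the last joint's range is limited). The gripper opens to 85 mm and grips with 20 to 120 N. Pads are 22 mm wide; open, the fingers measure 114 mm over their backs; the gripper's body (76 mm by 85 mm) begins 54 mm behind the grasp point. The pads swing forward as they close: fully open they stand 13 mm farther back than shut.
Start: joints at [-1.274, 0.241, 0.005, 1.335, 0, 1.571], TCP at [0.146, -0.478, 0.304] pointing down, gripper open.
Joint ranges: [-2.72, 2.72], [-1.05, 1.87], [-1.09, 1.28], [-1.99, 2.15], [-1.42, 1.44], [-3.14, 3.14]. Speed limits (rad/s): [2.79, 2.79, 3.14, 3.14, 3.14, 3.14].

### API

Orientations are given as a 3x3 rotation matrix whose columns are the frame's x, y, z axes.
In Python, from rig import readout, optics, finish_job, ctrl gives the robot as it stands.
- The arm moves only by the tool carry_out, never from a script. Its arguments are lists of equal length, an entry for each row: "grip": the opening, from 0 (shut) to 1 (fully open); "xyz": the shift along the tool's x, y, z in mm, a list of three; "twist": the turn, a rotation vector about the tool's x, y, z in rad, a list of three. A call has 1 to 10 rows; each row shifts and turns the pose as measured when the row begins, along the tool's axes as they then stand; what a row does not reach is not made up. A row lasts 1/8 s, in which the tool goes at most 62.5 mm and 10.7 degrees, less where a joint would pass 70% of its speed; a pose out of reach is approached as far as the arm can. A call is refused whole if a number of a shift passes 62.5 or a number of a turn 0.188, either way. A call with a gripper value outside its range is refused whole. The fingers move at their own pace and stop on an object; "squeeze" is the grip in N (left out, the last holds). Time passes only in rows, so rows that do not move let the fingers close. It gives the time, the measured TCP pose, the force and the opening at its end, in the units of the state.
- readout.get_state(): the state, without advancing time (a new reading comes with each control period).
- optics.snapshot(name): name is "scene" or "top"; returns a dict with "image" (480x640x3 uint8, red, green, blue), "mtx" (3x3 intrinsics, pixels), "dist" ([k1, k2, p1, p2, k3] as OpenCV has them; the pictures are not rectified), "eye" and "orientation" of the camera in the world. Camera axes: x right, y up, looking along -z (the intrinsics and any distortion apply to the point x, -y, -z); pixel columns grow to the right and rows downward; lengths in m; the calibration is good to about 2 mm. A picture is of the moment at which its call begins. There is no depth.
- finish_job(): hands the job in, once; it reports no verdict.
The state is a dict: "time_s": time; "joints": joint angles; "dq": joint speeds; "joint_torque": joint torques, N m; "eef_pos": TCP position; "tool_rot": TCP orientation; "wrist_force": force on the tool from outside, world axes, zero at the start; "torque": the same for the moment, N m; "gripper_width": finger opening in m.
Only numpy, scipy, OpenCV 4.12 (cv2) and the standard library are available. Lean on these libraries where they do the work, as an engineer would, in place of code of your own. Each camera call takes 0.05 s, during which the arm holds its last target.

### The job

Shut the lid of the damp box, then swing the latch handle round over its cam until its nose is over the lid and the handle drops fully home into the low notch. Do not force the handle: let it rise and drop freely, and stop turning once it has dropped. Let go, and leave the other things on the bench where they are.

Things in the scene. Friction and masses are not known exactly. Their poses are not given: they have to be found in the camera images.
- box: Open plywood damp box fixed to the bench, 190 (x) x 240 (y) x 100 mm high, walls 10 mm, a small brown pot inside. Origin under the centre of its floor, at bench height; its front (-x axis) looks roughly towards the robot. In front of it, centred at box x = -135, y = +40 mm, a steel bracket (80 x 80 mm, top 82 mm above the bench) carries the latch.
- lid (a joint): Angle of the wooden lid (190 x 240 x 10 mm, 0.3 kg) about its hinge on the box's far (+x) top edge: 0 shut, positive is front edge raised; starts 0.4 to 0.75 rad open. The hinge is stiff and holds the lid at any angle; 1 to 2 N down on the front edge moves it. Shut, its top is 110 mm above the bench.
- lid_hinge (a point): Point on the lid's top face at its hinge edge, middle of the width: at box x = +95 mm, y = 0, 110 mm above the bench when shut.
- lid_edge (a point): Point on the lid's top face at the middle of its front edge, 190 mm from the hinge.
- latch (a joint): Angle of the latch handle about its upright axis, counterclockwise from above. At 0 the arm with the grip post points to the box's +y and the nose to its -y, clear of the lid; at 1.57 the post points to box -x (away from the box), the nose to +x, over the lid. Starts at 0 to 0.2. The notch is somewhere between 1.0 and 2.1: the cam ring's setting is not reported.
- stem: The latch's sprung stem and all it carries (nose 69 mm, arm, grip post; 0.2 kg). Origin on the turning axis at the underside of nose and arm (8 mm thick, 18 mm wide), z up. It slides along the axis: origin 115 mm above the bench at the start, up the ramp to 122 at the crest just before the notch, then down to 112, home in the notch. A spring presses it down with 6 N (low) to 10 N (crest).
- pivot (a point): Fixed point on the turning axis, 112 mm above the bench, at box x = -135, y = +40 mm. Under the handle lies the cam ring (76 mm across); a pin under the arm, 30 mm from the axis, rides on it. A solid stop ends the notch, which leaves 0.05 rad of play. Turning takes 1 to 5 N at the post; over about 15 N there, or gripping so tight that the handle cannot rise and drop, forces the pin.
- knob (a point): Centre of the top of the upright round steel grip post on the arm, 85 mm from the axis; the post has 20 mm diameter and stands 45 mm above the arm's top face (53 mm above the stem's origin). It rises and drops with the stem.
- teapot: Loose brown clay teapot, 94 mm body diameter, 91 mm high; origin under its centre. Bystander.
- potlid: Loose brown clay teapot lid, 60 mm diameter, 31 mm high; origin under its centre. Bystander.
- batten: Loose dark wooden batten, 220 x 35 x 30 mm; origin under its centre. Bystander.

How it is judged:
On the way, in this order (a step that is already met when the one before it is completed fails the run):
1. the lid is shut while the handle is still on the low side of its cam (value of joint lid below 0.04 rad and value of joint latch below 0.6 rad), for 0.2 s.
2. the handle has ridden up the cam (z of stem in the frame of box above 0.119 m and value of joint lid below 0.04 rad), for 0.05 s.
At the end, for the whole second after the job is handed in: The lid is shut (within 0.03 rad) and the handle stands still, home in the notch (stem origin no more than 113.5 mm above the box's underside; 112 is home; handle angle over 0.95 rad) (value of joint lid below 0.03 rad and z of stem in the frame of box below 0.1135 m and value of joint latch above 0.95 rad and velocity of joint latch between -0.1 and 0.1 rad/s); the robot touches nothing.
It fails at once if the handle is forced (more than 50 N on the pin that rides on the cam) (contact force between latch_c1 and anything else above 50 N).
It fails at once if the teapot is disturbed (distance of teapot from where it was at the start of the episode above 0.02 m).
It fails at once if the pot lid is disturbed (distance of potlid from where it was at the start of the episode above 0.02 m).
It fails at once if the batten is disturbed (distance of batten from where it was at the start of the episode above 0.02 m).
It also fails if it takes over 64 s, if anything falls off the work surface, if the arm or the gripper's body presses on something with over 40 N, if the wrist force passes 120 N, or if a joint passes its speed limit or range.

## Working session

There is one attempt and no reset: what is moved stays moved. The work goes in short steps, Python scripts to look and compute and a tool call to move; the robot and the scene stay as the last step left them, time stands still between calls to the robot, and variables do not carry over. Pictures are saved under pics/ and viewed, and the job is handed in when it is done.

Besides the shell and the picture viewer there is one more tool, called after "Emit:" by a JSON object that holds its "method" and its "body". carry_out: Moves the arm, as the interface text tells. Its arguments: {"type":"object","properties":{"grip":{"type":"array","items":{"type":"number"}},"xyz":{"type":"array","items":{"type":"array","items":{"type":"number"}}},"twist":{"type":"array","items":{"type":"array","items":{"type":"number"}}},"squeeze":{"type":"number"}},"required":["grip","xyz","twist"]}

```bash
mkdir -p pics; cat > h.py <<'E'
import numpy as np, cv2
from rig import readout, optics, finish_job, ctrl
def snap(n,f):
    s=optics.snapshot(n); cv2.imwrite('pics/'+f,cv2.cvtColor(s['image'],cv2.COLOR_RGB2BGR))
    np.savez('pics/'+f[:-4]+'.npz',**{k:np.asarray(s[k]) for k in s}); return s
def load(f): return dict(np.load('pics/'+f+'.npz'))
def ray(s,u,v):
    p=cv2.undistortPoints(np.array([[[u,v]]],float),s['mtx'],s['dist'])[0,0]
    d=s['orientation']@np.array([p[0],-p[1],-1.]); return s['eye'],d
def onz(s,u,v,z):
    e,d=ray(s,u,v); return e+d*(z-e[2])/d[2]
def proj(s,P):
    P=np.atleast_2d(P); c=(P-s['eye'])@s['orientation']; c=c*[1,-1,-1]
    return cv2.projectPoints(c,np.zeros(3),np.zeros(3),s['mtx'],s['dist'])[0][:,0]
def crop(f,x0,y0,x1,y1,k,o):
    i=cv2.imread('pics/'+f)[y0:y1,x0:x1]; cv2.imwrite('pics/'+o,cv2.resize(i,None,fx=k,fy=k,interpolation=cv2.INTER_CUBIC))
E
python3 - <<'E'
from h import *
for n in('scene','top'):
    s=snap(n,n+'0.png'); print(n,s['eye'],s['orientation'].round(3).tolist(),s['mtx'].tolist(),s['dist'])
print(readout.get_state(), ctrl.tcp_to_grasp)
E
```

```text
scene [1.7203133  0.20763149 1.04853072] [[-0.18, -0.623, 0.762], [0.984, -0.129, 0.127], [0.019, 0.772, 0.636]] [[544.5377046917251, 0.0, 325.1345914502527], [0.0, 544.5377046917251, 237.53711460728323], [0.0, 0.0, 1.0]] [0.03825312 0.         0.         0.         0.        ]
top [0.53219644 0.03052884 1.39951115] [[0.001, 0.999, -0.037], [-1.0, 0.001, -0.004], [-0.004, 0.037, 0.999]] [[527.4067101495717, 0.0, 324.6686965089559], [0.0, 527.4067101495717, 239.04803635937958], [0.0, 0.0, 1.0]] [0.00749718 0.         0.         0.         0.        ]
{'time_s': 0.1, 'joints': array([-1.27399237e+00,  2.41312168e-01,  3.87150087e-03,  1.33516338e+00,
       -4.97940273e-06,  1.57077086e+00]), 'dq': array([ 1.26458390e-03, -2.76458006e-03,  3.70101525e-03,  7.98761923e-05,
       -1.16391405e-03,  1.72114005e-03]), 'joint_torque': array([-6.94482696e-05, -3.73138654e+01,  2.53010219e+01,  1.08376375e-02,
        2.06879957e-05, -2.23529248e-06]), 'eef_pos': array([ 0.14611074, -0.47774319,  0.30311934]), 'tool_rot': array([[ 9.56268651e-01,  2.92489285e-01, -5.33456454e-04],
       [ 2.92489771e-01, -9.56267092e-01,  1.72722054e-03],
       [-4.93335135e-06, -1.80771741e-03, -9.99998366e-01]]), 'wrist_force': array([ 0.01762883, -0.22957804,  0.01808132]), 'torque': array([-0.0317302 ,  0.01596162, -0.0058999 ]), 'gripper_width': 0.08535256628804416} 0.0539
```

View pics/scene0.png

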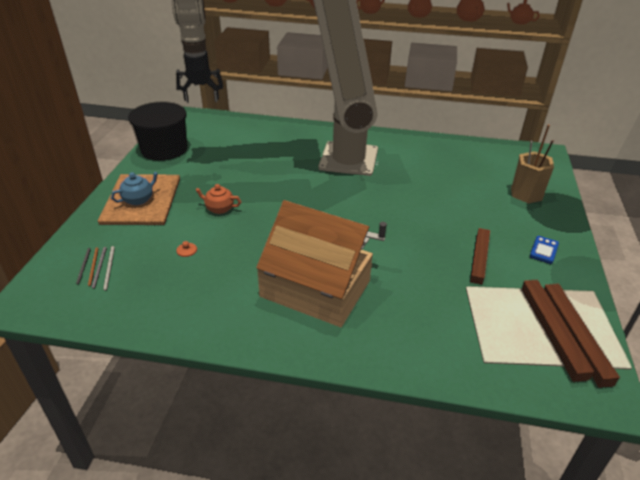

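View pics/top0.png

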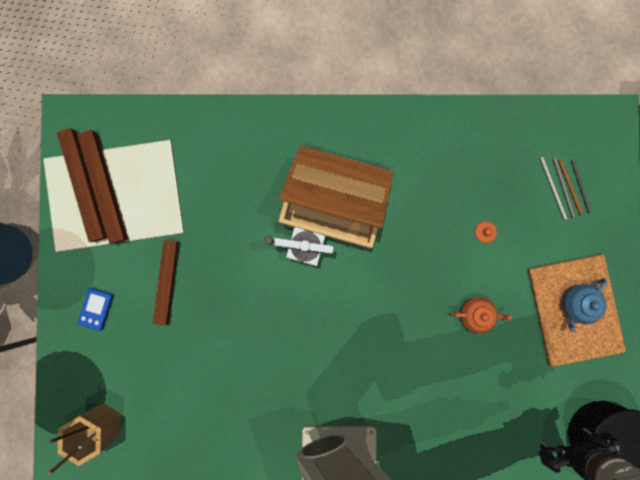

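```bash
python3 - <<'E'
from h import *
crop('top0.png',250,135,410,275,5,'c1.png')
crop('scene0.png',240,190,410,330,4,'c2.png')
E
```

```text
(no output)
```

View pics/c1.png

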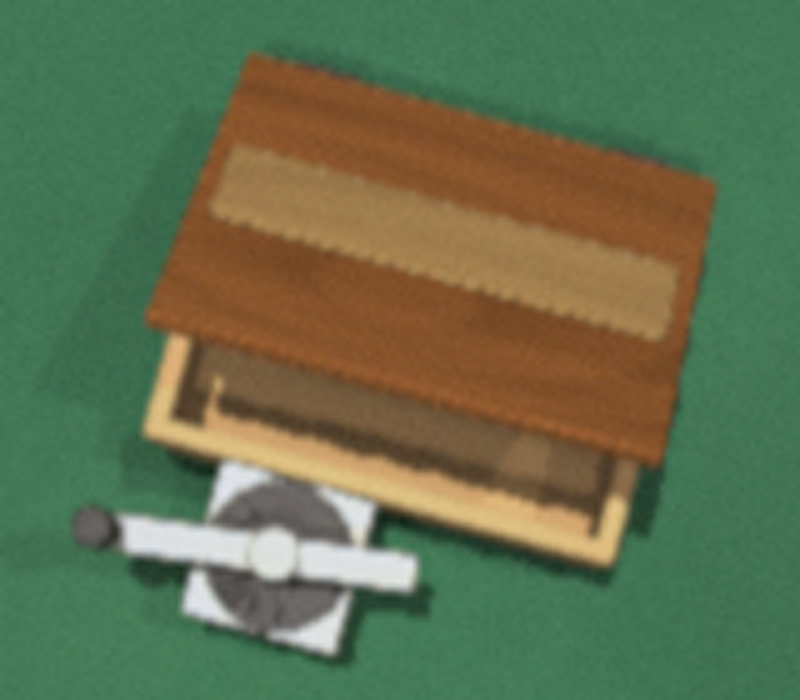

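View pics/c2.png

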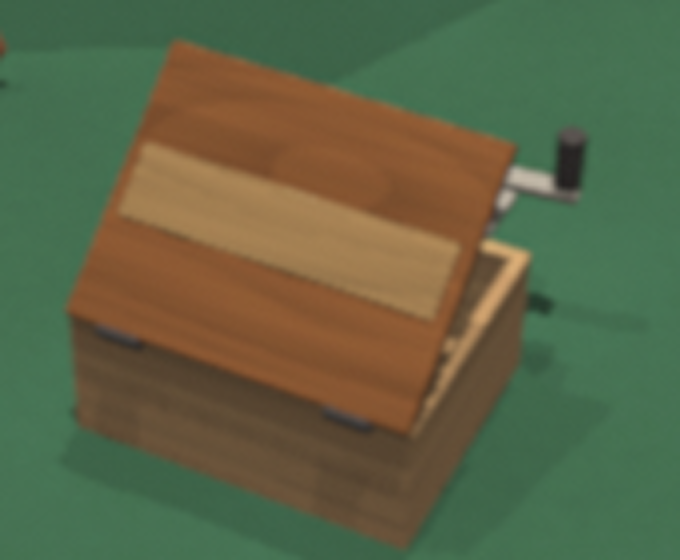

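```bash
cat > fit.py <<'E'
from h import *
from scipy.optimize import least_squares
T=load('top0');S=load('scene0')
def model(p):
    x,y,w,l,a=p
    B=lambda q:np.array([x+np.cos(w)*q[0]-np.sin(w)*q[1],y+np.sin(w)*q[0]+np.cos(w)*q[1],q[2]])
    L=lambda r,yy:B((.095-r*np.cos(l),yy,.110+r*np.sin(l)))
    H=lambda r,z:B((-.135-r*np.sin(a),.04+r*np.cos(a),z))
    t=[(B((-.095,.12,.1)),145,433),(B((-.095,-.12,.1)),612,565),(L(0,.12),252,57),(L(0,-.12),716,185),(L(.19,.12),148,322),(L(.19,-.12),660,465),(H(.085,.168),95,527),(H(-.069,.123),417,573),(B((-.175,.08,.082)),185,612),(B((-.175,0,.082)),335,655)]
    s=[(L(0,-.12),70,312),(L(0,.12),412,432),(L(.19,-.12),177,40),(L(.19,.12),515,148),(H(.085,.168),571,136),(B((.095,.12,0)),405,545)]
    r=[proj(T,P)[0]-[250+u/5,135+v/5] for P,u,v in t]+[proj(S,P)[0]-[240+u/4,190+v/4] for P,u,v in s]
    return np.array(r),B,L,H
r=least_squares(lambda p:model(p)[0].ravel(),[.5,0.03,-.2,.5,.1])
if __name__=='__main__':
    print(r.x,np.degrees(r.x[2])); R,B,L,H=model(r.x); print(R.round(1).tolist())
    print('edge',L(.19,0),'pivot',B((-.135,.04,.112)),'knob',H(.085,.168),'pads',H(0,.1))
    s=0
    for n,f in(('shut edge',B((-.095,0,.11))),): print(n,f)
E
python3 fit.py
```

```text
[ 0.68496051  0.00902469 -0.26347459  0.65118976  0.12749494] -15.095981874217989
[[-0.4, -0.3], [0.1, -1.3], [-1.8, 0.3], [-0.3, -0.0], [-1.5, 1.1], [-0.1, 0.6], [-0.6, -0.7], [0.0, -0.6], [-0.8, -0.6], [0.1, -0.8], [-1.7, -1.4], [-0.8, -1.0], [-1.0, -1.3], [0.3, -2.6], [-1.0, -0.8], [-0.8, 1.5]]
edge [0.63077812 0.02364014 0.22516529] pivot [0.56503671 0.08280329 0.112     ] knob [0.5765594  0.16701866 0.168     ] pads [0.56503671 0.08280329 0.1       ]
shut edge [0.59323888 0.03376618 0.11      ]
```

```bash
cat > plan.py <<'E'
import sys
from h import *
from scipy.spatial.transform import Rotation as Ro
def plan(tgt,yaw,n):
    st=readout.get_state(); p=st['eef_pos']; R=st['tool_rot']
    c,s=np.cos(yaw),np.sin(yaw); G=np.array([[c,s,0],[s,-c,0],[0,0,-1.]])
    rv=Ro.from_matrix(R.T@G).as_rotvec()/n; D=Ro.from_rotvec(rv).as_matrix()
    d=(np.array(tgt)-p)/n*1000
    print('p',p.round(4),'yaw',np.arctan2(R[1,0],R[0,0]).round(3),'F',st['wrist_force'].round(1),'t',st['time_s'],'w',st['gripper_width'].round(4),'j',st['joints'].round(2))
    print([ (R@np.linalg.matrix_power(D,i)).T.dot(d).round(0).tolist() for i in range(n)]); print(rv.round(3).tolist())
E
python3 - <<'E'
from plan import *; import fit
R,B,L,H=fit.model(fit.r.x)
t=B((-.030,-.035,.36)); print(t); plan(t,np.radians(-98),14)
E
```

```text
[ 0.6468805  -0.01695439  0.36      ]Traceback (most recent call last):
  File "<stdin>", line 3, in <module>
  File "plan.py", line 9, in plan
    print('p',p.round(4),'yaw',np.arctan2(R[1,0],R[0,0]).round(3),'F',st['wrist_force'].round(1),'t',st['time_s'],'w',st['gripper_width'].round(4),'j',st['joints'].round(2))
                                                                                                                      ^^^^^^^^^^^^^^^^^^^^^^^^^
AttributeError: 'float' object has no attribute 'round'
```

```bash
sed -i "s/st\['gripper_width'\].round(4)/round(st['gripper_width'],4)/" plan.py
python3 - <<'E'
from plan import *; import fit
R,B,L,H=fit.model(fit.r.x)
t=B((-.030,-.035,.36)); print(t); plan(t,np.radians(-98),16)
E
```

```text
[ 0.6468805  -0.01695439  0.36      ]
p [ 0.1461 -0.4777  0.3031] yaw 0.297 F [ 0.  -0.2  0. ] t 0.1 w 0.0854 j [-1.27  0.24  0.    1.34 -0.    1.57]
[[38.0, -18.0, -4.0], [36.0, -23.0, -4.0], [33.0, -27.0, -4.0], [29.0, -31.0, -4.0], [25.0, -35.0, -4.0], [20.0, -37.0, -4.0], [15.0, -40.0, -4.0], [10.0, -41.0, -4.0], [5.0, -42.0, -4.0], [-0.0, -43.0, -4.0], [-6.0, -42.0, -4.0], [-11.0, -41.0, -4.0], [-16.0, -39.0, -4.0], [-21.0, -37.0, -4.0], [-25.0, -34.0, -4.0], [-29.0, -31.0, -4.0]]
[-0.0, 0.0, 0.125]
```

Emit:
{"method": "carry_out", "body": {"grip": [0, 0, 0, 0, 0, 0, 0, 0, 0, 0], "xyz": [[38, -18, -8], [36, -23, -8], [33, -27, -8], [29, -31, -8], [25, -35, -6], [20, -37, -6], [15, -40, -4], [10, -41, -4], [5, -42, -4], [0, -43, -4]], "twist": [[0, 0, 0.125], [0, 0, 0.125], [0, 0, 0.125], [0, 0, 0.125], [0, 0, 0.125], [0, 0, 0.125], [0, 0, 0.125], [0, 0, 0.125], [0, 0, 0.125], [0, 0, 0.125]]}}

```text
time_s: 1.35
eef_pos: [0.3557, -0.3051, 0.365]
tool_rot: [[0.716, -0.695, 0.068], [-0.698, -0.707, 0.117], [-0.033, -0.131, -0.991]]
wrist_force: [-0.2, 0.3, -0.8]
gripper_width: -0.0001
```

```bash
python3 - <<'E'
from plan import *; import fit
R,B,L,H=fit.model(fit.r.x)
t=B((-.030,-.035,.34)); print(t); plan(t,np.radians(-98),10)
E
```

```text
[ 0.6468805  -0.01695439  0.34      ]
p [ 0.3557 -0.3051  0.365 ] yaw -0.772 F [-0.2  0.3 -0.8] t 1.35 w -0.0001 j [-0.77  0.18  0.08  1.5   0.13  3.14]
[[1.0, -40.0, 8.0], [-3.0, -40.0, 7.0], [-7.0, -40.0, 7.0], [-11.0, -39.0, 6.0], [-14.0, -38.0, 6.0], [-18.0, -37.0, 5.0], [-21.0, -35.0, 5.0], [-24.0, -33.0, 4.0], [-27.0, -30.0, 4.0], [-30.0, -28.0, 3.0]]
[-0.011, 0.009, 0.093]
```

```bash
python3 - <<'E'
from plan import *; import fit
R,B,L,H=fit.model(fit.r.x)
t=B((-.030,-.035,.34)); print(t); plan(t,np.radians(80),13)
E
```

```text
[ 0.6468805  -0.01695439  0.34      ]
p [ 0.3557 -0.3051  0.365 ] yaw -0.772 F [-0.2  0.3 -0.8] t 1.35 w -0.0001 j [-0.77  0.18  0.08  1.5   0.13  3.14]
[[1.0, -31.0, 6.0], [6.0, -30.0, 6.0], [11.0, -29.0, 5.0], [16.0, -27.0, 5.0], [20.0, -24.0, 5.0], [24.0, -20.0, 4.0], [27.0, -16.0, 4.0], [29.0, -12.0, 3.0], [31.0, -7.0, 3.0], [31.0, -1.0, 3.0], [31.0, 4.0, 2.0], [30.0, 9.0, 2.0], [28.0, 14.0, 2.0]]
[-0.009, -0.009, -0.167]
```

Emit:
{"method": "carry_out", "body": {"grip": [0, 0, 0, 0, 0, 0, 0, 0, 0], "xyz": [[1, -31, 6], [6, -30, 5], [11, -29, 4], [16, -27, 3], [20, -24, 2], [24, -20, 2], [27, -16, 2], [29, -12, 2], [31, -7, 2]], "twist": [[-0.009, -0.009, -0.167], [-0.009, -0.009, -0.167], [-0.009, -0.009, -0.167], [-0.009, -0.009, -0.167], [-0.009, -0.009, -0.167], [-0.009, -0.009, -0.167], [-0.009, -0.009, -0.167], [-0.009, -0.009, -0.167], [-0.009, -0.009, -0.167]]}}

```text
time_s: 2.48
eef_pos: [0.5573, -0.1021, 0.3556]
tool_rot: [[0.718, 0.696, -0.016], [0.696, -0.717, 0.044], [0.02, -0.043, -0.999]]
wrist_force: [-0.5, -1.2, 0.2]
gripper_width: 0.0
```

```bash
python3 - <<'E'
from plan import *; import fit
R,B,L,H=fit.model(fit.r.x)
t=B((-.030,-.035,.34)); print(t); plan(t,np.radians(80),5)
E
```

```text
[ 0.6468805  -0.01695439  0.34      ]
p [ 0.5573 -0.1021  0.3556] yaw 0.77 F [-0.5 -1.2  0.2] t 2.475 w 0.0 j [-0.2   0.38  0.33  1.55  0.04  2.17]
[[25.0, 0.0, 4.0], [24.0, 3.0, 3.0], [24.0, 6.0, 3.0], [23.0, 9.0, 3.0], [22.0, 12.0, 3.0]]
[-0.007, -0.006, -0.125]
```

Emit:
{"method": "carry_out", "body": {"grip": [0, 0, 0, 0, 0, 0], "xyz": [[25, 0, 4], [24, 3, 3], [24, 6, 3], [23, 9, 3], [22, 12, 3], [0, 0, 0]], "twist": [[-0.007, -0.006, -0.125], [-0.007, -0.006, -0.125], [-0.007, -0.006, -0.125], [-0.007, -0.006, -0.125], [-0.007, -0.006, -0.125], [0, 0, 0]]}}

```text
time_s: 3.22
eef_pos: [0.6476, -0.009, 0.3346]
tool_rot: [[0.15, 0.989, -0.008], [0.989, -0.15, 0.001], [0.0, -0.008, -1.0]]
wrist_force: [0.1, 0.0, -0.1]
gripper_width: 0.0
```

```bash
python3 - <<'E'
from plan import *; import fit
R,B,L,H=fit.model(fit.r.x)
t=B((-.030,-.035,.29)); print(t); plan(t,np.radians(80),3)
snap('scene','s1.png');crop('s1.png',190,120,420,330,3,'s1c.png')
E
```

```text
[ 0.6468805  -0.01695439  0.29      ]
p [ 0.6476 -0.009   0.3346] yaw 1.421 F [ 0.1  0.  -0.1] t 3.225 w 0.0 j [-0.01  0.55  0.55  1.57  0.    1.71]
[[-3.0, 0.0, 15.0], [-3.0, 0.0, 15.0], [-3.0, 0.0, 15.0]]
[-0.003, -0.0, 0.008]
```

View pics/s1c.png

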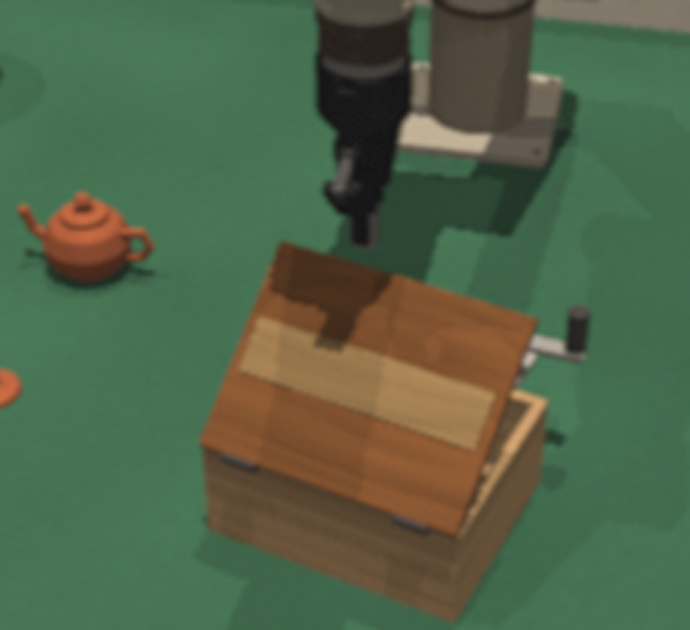

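The picture shows the closed fingertips (360, 240 in the crop) above the front part of the lid, and the handle (575, 330) is clear. Next I press down.

Emit:
{"method": "carry_out", "body": {"grip": [0, 0, 0, 0, 0, 0, 0, 0], "xyz": [[-4, 0, 12], [-4, 0, 12], [0, 0, 12], [0, 0, 12], [0, 0, 10], [0, 0, 10], [0, 0, 10], [0, 0, 10]], "twist": [[0, 0, 0], [0, 0, 0], [0, 0, 0], [0, 0, 0], [0, 0, 0], [0, 0, 0], [0, 0, 0], [0, 0, 0]]}}

```text
time_s: 4.28
eef_pos: [0.6437, -0.021, 0.2426]
tool_rot: [[0.157, 0.988, -0.006], [0.988, -0.157, 0.001], [-0.0, -0.006, -1.0]]
wrist_force: [0.2, -1.1, 1.5]
gripper_width: -0.0003
```

Emit:
{"method": "carry_out", "body": {"grip": [0, 0, 0, 0, 0, 0], "xyz": [[0, 0, 10], [0, 0, 10], [0, 0, 10], [0, 0, 10], [0, 0, 7], [0, 0, 5]], "twist": [[0, 0, 0], [0, 0, 0], [0, 0, 0], [0, 0, 0], [0, 0, 0], [0, 0, 0]]}}

```text
time_s: 5.03
eef_pos: [0.6425, -0.0205, 0.1859]
tool_rot: [[0.157, 0.988, -0.009], [0.988, -0.157, 0.001], [-0.0, -0.009, -1.0]]
wrist_force: [-0.6, 0.4, 1.1]
gripper_width: -0.0004
```

Emit:
{"method": "carry_out", "body": {"grip": [0, 0, 0], "xyz": [[0, 0, 3], [0, 0, 3], [0, 0, 3]], "twist": [[0, 0, 0], [0, 0, 0], [0, 0, 0]]}}

```text
time_s: 5.4
eef_pos: [0.6422, -0.0205, 0.1831]
tool_rot: [[0.157, 0.988, -0.005], [0.988, -0.157, 0.001], [0.0, -0.005, -1.0]]
wrist_force: [-6.7, 1.1, 13.2]
gripper_width: 0.0001
```

Emit:
{"method": "carry_out", "body": {"grip": [0, 0, 0, 0, 0, 0], "xyz": [[0, 0, -10], [0, 0, -20], [0, 0, -25], [0, 0, -25], [0, 0, -25], [0, 0, 0]], "twist": [[0, 0, 0], [0, 0, 0], [0, 0, 0], [0, 0, 0], [0, 0, 0], [0, 0, 0]]}}

```text
time_s: 6.15
eef_pos: [0.6444, -0.0211, 0.2932]
tool_rot: [[0.157, 0.988, 0.0], [0.988, -0.157, -0.0], [-0.0, 0.0, -1.0]]
wrist_force: [0.0, -0.4, -0.1]
gripper_width: -0.0003
```

```bash
python3 - <<'E'
from plan import *; import fit
R,B,L,H=fit.model(fit.r.x)
plan([.5766,.167,.285],np.radians(82),7)
snap('scene','s2.png');crop('s2.png',190,120,420,330,3,'s2c.png')
snap('top','t2.png');crop('t2.png',250,135,410,275,5,'t2c.png')
E
```

```text
p [ 0.6444 -0.0211  0.2932] yaw 1.413 F [ 0.  -0.4 -0.1] t 6.15 w -0.0003 j [-0.03  0.54  0.43  1.45 -0.    1.7 ]
[[25.0, -14.0, 1.0], [25.0, -14.0, 1.0], [25.0, -14.0, 1.0], [25.0, -14.0, 1.0], [25.0, -14.0, 1.0], [25.0, -13.0, 1.0], [25.0, -13.0, 1.0]]
[0.0, 0.0, -0.003]
```

View pics/s2c.png

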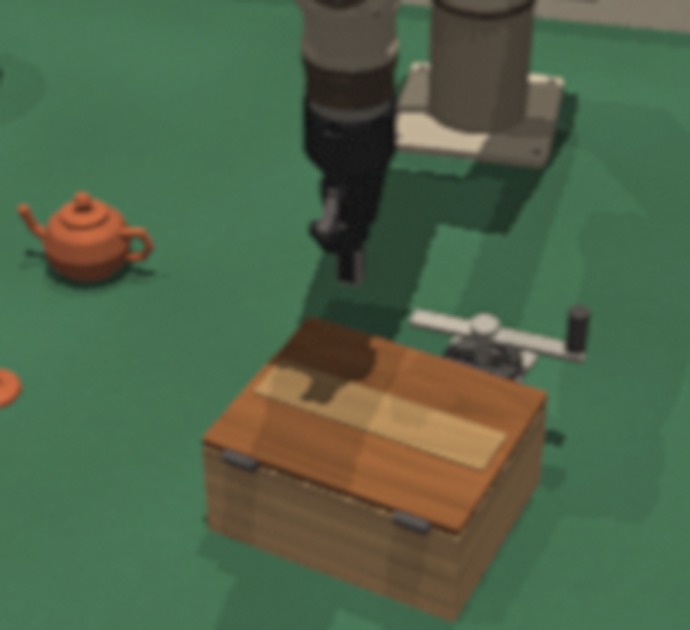

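View pics/t2c.png

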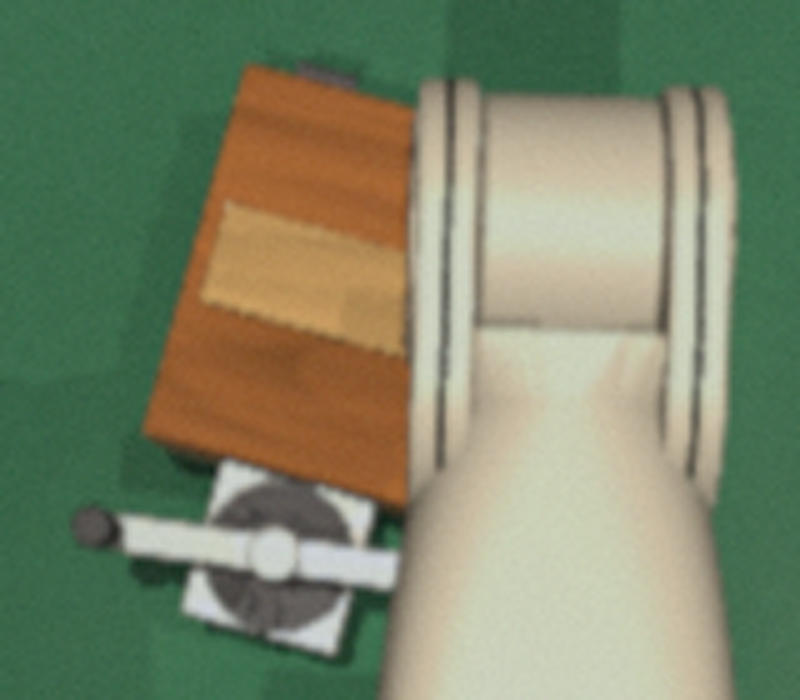

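Lid is flush on the box, its front corner at crop (545,398). The handle is unmoved with the knob at top crop (95,527). Next I move over the post.

Emit:
{"method": "carry_out", "body": {"grip": [0.55, 0.55, 0.55, 0.55, 0.55, 0.55, 0.55, 0.55], "xyz": [[25, -14, 1], [25, -14, 1], [25, -14, 1], [25, -14, 1], [25, -14, 1], [25, -13, 1], [25, -13, 1], [0, 0, 0]], "twist": [[0, 0, 0], [0, 0, 0], [0, 0, 0], [0, 0, 0], [0, 0, 0], [0, 0, 0], [0, 0, 0], [0, 0, 0]]}}

```text
time_s: 7.25
eef_pos: [0.569, 0.1707, 0.2669]
tool_rot: [[0.159, 0.987, -0.03], [0.987, -0.159, -0.005], [-0.009, -0.029, -1.0]]
wrist_force: [-0.4, -0.2, 0.1]
gripper_width: 0.047
```

```bash
python3 - <<'E'
from plan import *; import fit
R,B,L,H=fit.model(fit.r.x)
plan([.5766,.167,.21],np.radians(82),6)
s=load('s2'); print('lid corner pred shut', [((proj(s,B((-.095,y,.11)))[0]-[190,120])*3).round() for y in(.12,-.12)])
snap('scene','s3.png');crop('s3.png',300,120,460,280,4,'s3c.png')
E
```

```text
p [0.569  0.1707 0.2669] yaw 1.411 F [-0.4 -0.2  0.1] t 7.25 w 0.047 j [0.29 0.47 0.23 1.37 0.   2.02]
[[-0.0, 2.0, 9.0], [-0.0, 2.0, 9.0], [-0.0, 2.0, 9.0], [-0.0, 1.0, 9.0], [-0.0, 1.0, 9.0], [-0.0, 1.0, 9.0]]
[-0.005, 0.002, -0.003]
lid corner pred shut [array([544., 392.]), array([304., 316.])]
```

View pics/s3c.png

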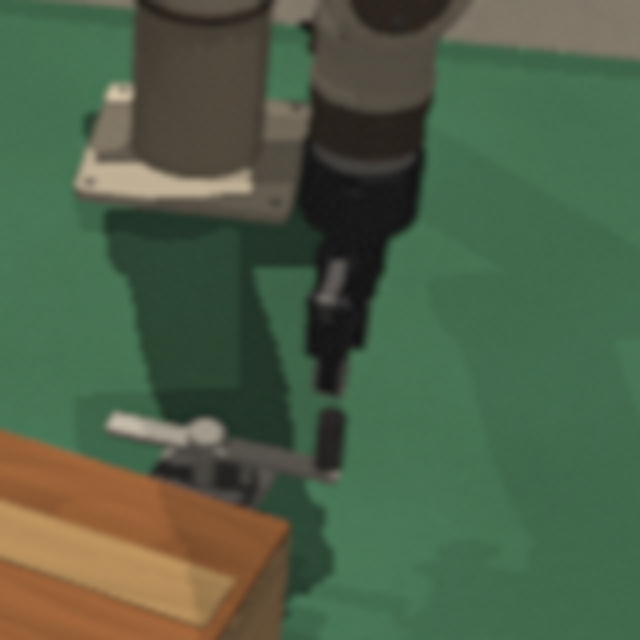

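Emit:
{"method": "carry_out", "body": {"grip": [0.55, 0.55, 0.55], "xyz": [[-3, 6, -2], [0, 2, 0], [0, 0, 0]], "twist": [[-0.03, 0.01, -0.01], [0, 0, 0], [0, 0, 0]]}}

```text
time_s: 7.68
eef_pos: [0.5777, 0.1626, 0.2675]
tool_rot: [[0.153, 0.988, 0.002], [0.988, -0.153, -0.001], [-0.001, 0.002, -1.0]]
wrist_force: [-0.4, -0.5, 0.6]
gripper_width: 0.0472
```

```bash
python3 - <<'E'
from plan import *
plan([.5766,.167,.21],np.radians(82),6)
snap('top','t3.png');crop('t3.png',230,175,360,275,6,'t3c.png')
E
```

```text
p [0.5777 0.1626 0.2675] yaw 1.417 F [-0.4 -0.5  0.6] t 7.675 w 0.0472 j [ 0.27  0.46  0.22  1.33 -0.    2.  ]
[[1.0, -0.0, 10.0], [1.0, -0.0, 10.0], [1.0, -0.0, 10.0], [1.0, -0.0, 10.0], [1.0, -0.0, 10.0], [1.0, -0.0, 10.0]]
[0.0, 0.0, -0.002]
```

View pics/t3c.png

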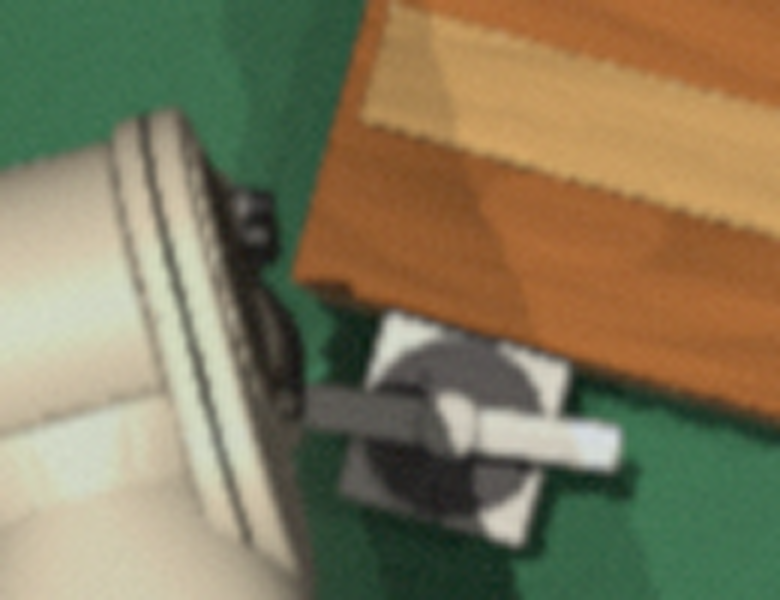

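Arm and nose unmoved; the wrist hides the post, so I lower gently, watching the force.

Emit:
{"method": "carry_out", "body": {"grip": [0.55, 0.55, 0.55, 0.55, 0.55, 0.55], "xyz": [[2, 0, 10], [1, 0, 10], [1, 0, 10], [0, 0, 10], [0, 0, 10], [0, 0, 5]], "twist": [[0, 0, 0], [0, 0, 0], [0, 0, 0], [0, 0, 0], [0, 0, 0], [0, 0, 0]]}}

```text
time_s: 8.48
eef_pos: [0.5781, 0.1664, 0.2079]
tool_rot: [[0.153, 0.988, 0.0], [0.988, -0.153, -0.001], [-0.001, 0.001, -1.0]]
wrist_force: [-0.0, -0.8, -0.4]
gripper_width: 0.0471
```

```bash
python3 - <<'E'
from plan import *
plan([.5766,.167,.21],np.radians(82),1)
snap('scene','s4.png');crop('s4.png',300,120,460,280,4,'s4c.png')
E
```

```text
p [0.5781 0.1664 0.2079] yaw 1.417 F [-0.  -0.8 -0.4] t 8.475 w 0.0471 j [ 0.28  0.49  0.12  1.2  -0.    2.01]
[[0.0, -2.0, -2.0]]
[0.001, 0.001, -0.014]
```

View pics/s4c.png

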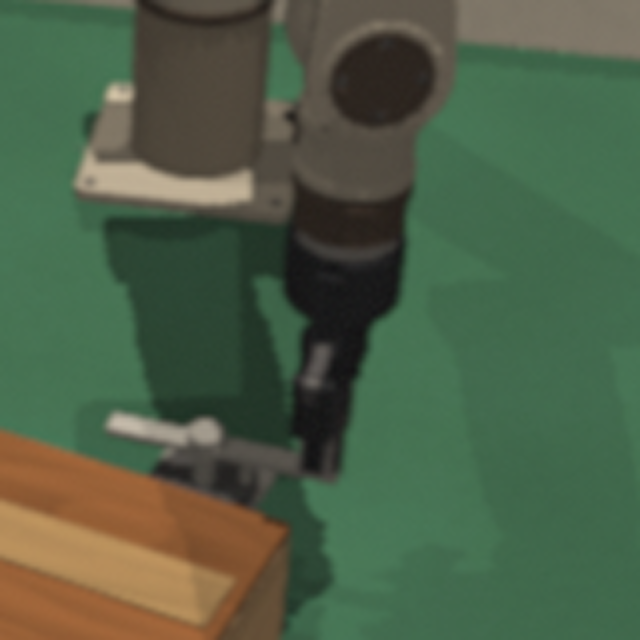

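Emit:
{"method": "carry_out", "body": {"grip": [0.35, 0.35, 0.35, 0.35], "xyz": [[0, 0, 0], [0, 0, -2], [0, 0, 0], [0, 0, 0]], "twist": [[0, 0, 0], [0, 0, 0], [0, 0, 0], [0, 0, 0]], "squeeze": 20}}

```text
time_s: 9.02
eef_pos: [0.5786, 0.1665, 0.2108]
tool_rot: [[0.153, 0.988, 0.002], [0.988, -0.153, -0.001], [-0.001, 0.002, -1.0]]
wrist_force: [-0.0, -0.1, 0.1]
gripper_width: 0.0297
```

Emit:
{"method": "carry_out", "body": {"grip": [0.35, 0.35, 0.35], "xyz": [[0, -6, 0], [-0.4, -8.5, 0], [-0.4, -8.5, 0]], "twist": [[0, 0, -0.03], [0, 0, -0.1], [0, 0, -0.1]]}}

```text
time_s: 9.4
eef_pos: [0.5562, 0.1676, 0.2113]
tool_rot: [[-0.085, 0.996, 0.006], [0.996, 0.085, -0.002], [-0.002, 0.005, -1.0]]
wrist_force: [3.2, -0.9, 0.3]
gripper_width: 0.0301
```

```bash
cat > w.py <<'E'
from plan import *
def where():
    st=readout.get_state(); p=st['eef_pos']+st['tool_rot'][:,2]*.06; d=p[:2]-[.565,.0828]
    ph=np.arctan2(d[1],d[0]); R=st['tool_rot']; yaw=np.arctan2(R[1,0],R[0,0])
    t=np.array([-np.sin(ph),np.cos(ph),0]); r=np.array([np.cos(ph),np.sin(ph),0])
    print('t',st['time_s'],'r %.4f a %.3f yawerr %.3f z %.4f'%(np.hypot(*d),(ph+.2635-np.pi/2),(yaw-ph+np.pi)%(2*np.pi)-np.pi,st['eef_pos'][2]),'Ftan %.1f Frad %.1f Fz %.1f'%(st['wrist_force']@t,st['wrist_force']@r,st['wrist_force'][2]),'tilt',R[2,:2].round(3),'w',round(st['gripper_width'],4))
where()
E
python3 w.py
```

```text
t 9.4 r 0.0851 a 0.363 yawerr -0.015 z 0.2113 Ftan -3.1 Frad -1.2 Fz 0.3 tilt [-0.002  0.005] w 0.0301
```

Emit:
{"method": "carry_out", "body": {"grip": [0.35, 0.35, 0.35, 0.35, 0.35], "xyz": [[-0.3, -6.8, 0], [-0.3, -6.8, 0], [-0.3, -6.8, 0], [-0.3, -6.8, 0], [-0.3, -6.8, 0]], "twist": [[0, 0, -0.08], [0, 0, -0.08], [0, 0, -0.08], [0, 0, -0.08], [0, 0, -0.08]]}}

```text
time_s: 10.02
eef_pos: [0.5247, 0.1579, 0.2124]
tool_rot: [[-0.483, 0.876, 0.015], [0.876, 0.483, -0.001], [-0.008, 0.013, -1.0]]
wrist_force: [4.5, 1.1, -0.2]
gripper_width: 0.0296
```

```bash
python3 w.py; python3 - <<'E'
from h import *
snap('top','t5.png');crop('t5.png',250,175,380,275,6,'t5c.png')
snap('scene','s5.png');crop('s5.png',300,120,460,280,4,'s5c.png')
E
```

```text
t 10.025 r 0.0848 a 0.747 yawerr 0.021 z 0.2124 Ftan -4.5 Frad -1.1 Fz -0.2 tilt [-0.008  0.013] w 0.0296
```

View pics/t5c.png

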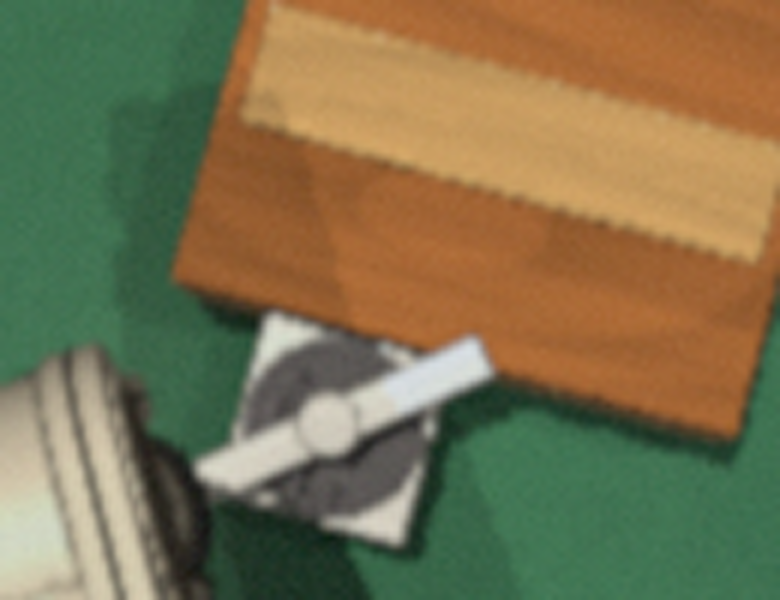

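View pics/s5c.png

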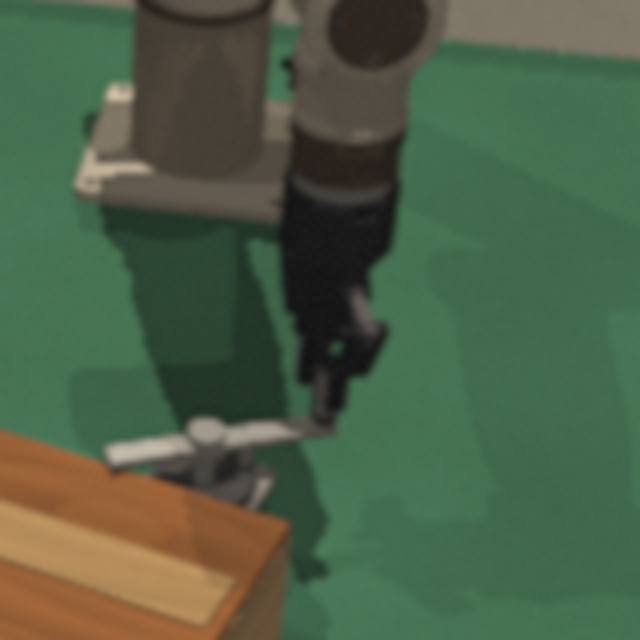

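The handle turns freely, its nose coming over the lid edge (crop 480,350). I continue in smaller steps.

Emit:
{"method": "carry_out", "body": {"grip": [0.35, 0.35, 0.35], "xyz": [[-0.1, -5, 0.5], [-0.1, -5, 0], [-0.1, -5, 0]], "twist": [[0, 0, -0.05], [0, 0, -0.06], [0, 0, -0.06]]}}

```text
time_s: 10.5
eef_pos: [0.5142, 0.1509, 0.2138]
tool_rot: [[-0.624, 0.781, 0.022], [0.782, 0.624, 0.002], [-0.012, 0.018, -1.0]]
wrist_force: [2.0, 0.3, -1.3]
gripper_width: 0.0298
```

```bash
python3 w.py
```

```text
t 10.5 r 0.0843 a 0.891 yawerr 0.046 z 0.2138 Ftan -1.8 Frad -0.9 Fz -1.3 tilt [-0.012  0.018] w 0.0298
```

Emit:
{"method": "carry_out", "body": {"grip": [0.35, 0.35, 0.35], "xyz": [[0, -3.4, 0], [0, -3.4, 0], [0, -3.4, 0]], "twist": [[0, 0, -0.04], [0, 0, -0.04], [0, 0, -0.04]]}}

```text
time_s: 10.88
eef_pos: [0.5087, 0.1458, 0.215]
tool_rot: [[-0.714, 0.7, 0.029], [0.7, 0.714, 0.005], [-0.017, 0.024, -1.0]]
wrist_force: [3.8, 1.9, -1.5]
gripper_width: 0.0299
```

```bash
python3 w.py
```

```text
t 10.875 r 0.0835 a 0.975 yawerr 0.084 z 0.2150 Ftan -4.1 Frad -1.1 Fz -1.5 tilt [-0.017  0.024] w 0.0299
```

Emit:
{"method": "carry_out", "body": {"grip": [0.35, 0.35, 0.35], "xyz": [[1, -3.4, 1], [0.5, -3.4, 1], [0, -3.4, 0.5]], "twist": [[0.024, 0.017, 0], [0.01, 0.01, -0.02], [0, 0, -0.03]]}}

```text
time_s: 11.25
eef_pos: [0.5045, 0.1414, 0.2155]
tool_rot: [[-0.749, 0.663, -0.006], [0.663, 0.749, 0.005], [0.008, -0.0, -1.0]]
wrist_force: [2.8, 2.6, 2.3]
gripper_width: 0.0302
```

```bash
python3 w.py; python3 - <<'E'
from h import *
snap('scene','s6.png');crop('s6.png',300,120,460,280,4,'s6c.png')
E
```

```text
t 11.25 r 0.0847 a 1.065 yawerr 0.044 z 0.2155 Ftan -3.8 Frad -0.2 Fz 2.3 tilt [ 0.008 -0.   ] w 0.0302
```

View pics/s6c.png

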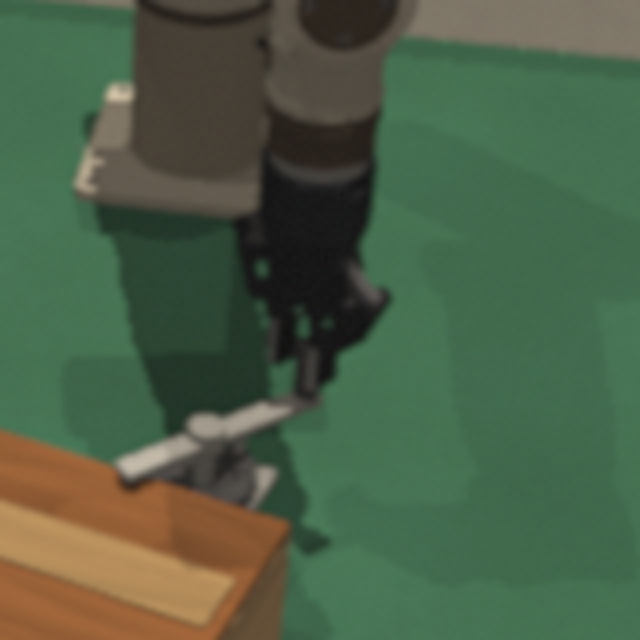

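The cap (204,426) has risen about 5 px from the start, so the handle is climbing the cam and has not dropped yet.

Emit:
{"method": "carry_out", "body": {"grip": [0.35, 0.35, 0.35], "xyz": [[0, -3.4, 1], [0, -3.4, 0.5], [0, -3.4, 0.5]], "twist": [[0, 0, -0.03], [0, 0, -0.03], [0, 0, -0.03]]}}

```text
time_s: 11.68
eef_pos: [0.4977, 0.1341, 0.2142]
tool_rot: [[-0.809, 0.588, -0.005], [0.588, 0.809, 0.007], [0.008, 0.003, -1.0]]
wrist_force: [2.0, 2.2, 2.1]
gripper_width: 0.0299
```

```bash
python3 w.py
```

```text
t 11.675 r 0.0851 a 1.182 yawerr 0.025 z 0.2142 Ftan -3.0 Frad -0.3 Fz 2.1 tilt [0.008 0.003] w 0.0299
```

Emit:
{"method": "carry_out", "body": {"grip": [0.35, 0.35, 0.35], "xyz": [[0, -3.4, 1], [0, -3.4, 0.5], [0, -3.4, 0.5]], "twist": [[0, 0, -0.03], [0, 0, -0.03], [0, 0, -0.03]]}}

```text
time_s: 12.05
eef_pos: [0.4896, 0.1242, 0.2109]
tool_rot: [[-0.862, 0.507, -0.01], [0.507, 0.862, 0.005], [0.011, -0.001, -1.0]]
wrist_force: [2.0, 0.7, -0.1]
gripper_width: 0.0302
```

```bash
python3 w.py
```

```text
t 12.05 r 0.0867 a 1.332 yawerr -0.030 z 0.2109 Ftan -1.5 Frad -1.4 Fz -0.1 tilt [ 0.011 -0.001] w 0.0302
```

```bash
python3 - <<'E'
from h import *
snap('scene','s7.png');crop('s7.png',300,120,460,280,4,'s7c.png')
snap('top','t7.png');crop('t7.png',250,175,380,275,6,'t7c.png')
E
```

```text
(no output)
```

View pics/s7c.png

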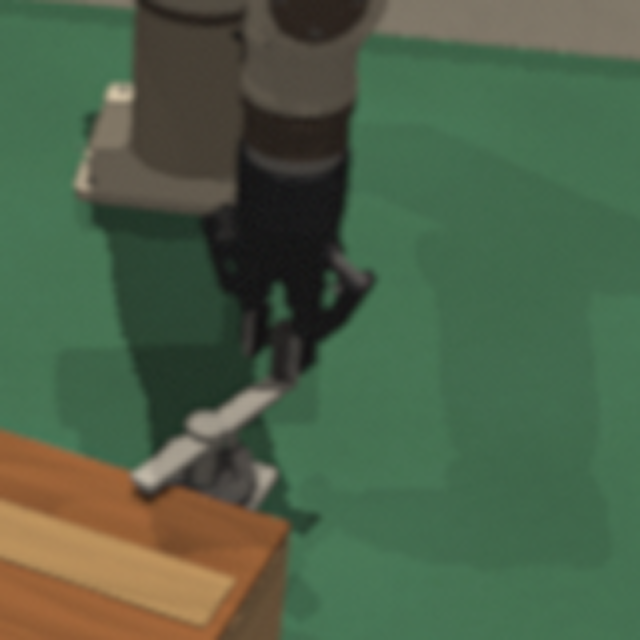

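View pics/t7c.png

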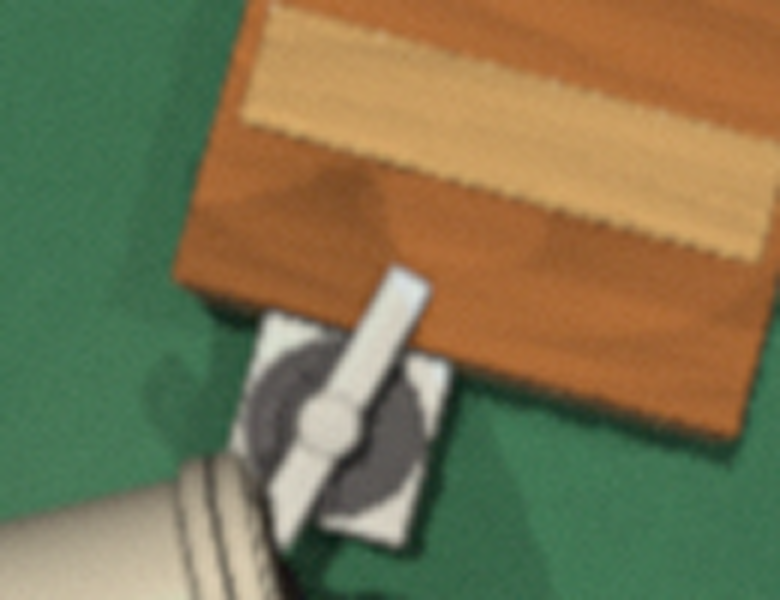

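The cap (204,422) is still high, about at the crest, and the nose is over the lid. I take finer steps.

Emit:
{"method": "carry_out", "body": {"grip": [0.35, 0.35], "xyz": [[-1, -2.5, 0], [0, -2.5, 0]], "twist": [[0, 0, -0.02], [0, 0, -0.02]]}}

```text
time_s: 12.4
eef_pos: [0.4857, 0.1178, 0.2092]
tool_rot: [[-0.881, 0.472, -0.016], [0.472, 0.881, 0.001], [0.015, -0.006, -1.0]]
wrist_force: [-0.1, 0.4, 0.1]
gripper_width: 0.03
```

```bash
python3 w.py; python3 - <<'E'
from h import *
snap('scene','s8.png');crop('s8.png',300,120,460,280,4,'s8c.png')
E
```

```text
t 12.4 r 0.0876 a 1.423 yawerr -0.080 z 0.2092 Ftan -0.4 Frad 0.3 Fz 0.1 tilt [ 0.015 -0.006] w 0.03
```

View pics/s8c.png

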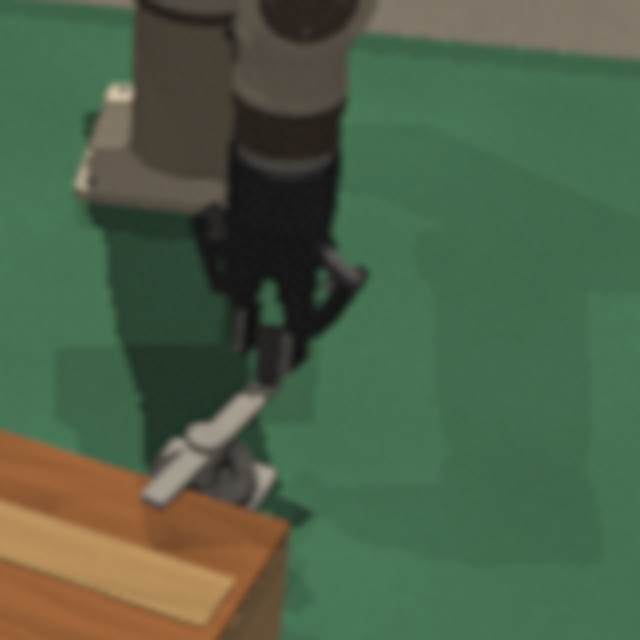

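The cap dropped to (204,435), lower than at the start, and the tangential force fell to about 0. The handle is in the notch, so I stop turning, open and lift off.

Emit:
{"method": "carry_out", "body": {"grip": [0.55, 0.55, 0.55, 0.55, 0.55, 0.55, 0.55, 0.55], "xyz": [[0, 0, 0], [0, 0, 0], [0, 0, 0], [0, 0, -10], [0, 0, -20], [0, 0, -20], [0, 0, -25], [0, 0, -25]], "twist": [[0, 0, 0], [0, 0, 0], [0, 0, 0], [0, 0, 0], [0, 0, 0], [0, 0, 0], [0, 0, 0], [0, 0, 0]]}}

```text
time_s: 13.45
eef_pos: [0.4864, 0.1174, 0.3128]
tool_rot: [[-0.882, 0.472, -0.019], [0.472, 0.882, 0.0], [0.017, -0.009, -1.0]]
wrist_force: [0.8, -0.7, -0.8]
gripper_width: 0.0468
```

Emit:
{"method": "carry_out", "body": {"grip": [0.55, 0.55, 0.55, 0.55, 0.55, 0.55], "xyz": [[20, 0, -25], [40, 0, -20], [40, 0, 0], [40, 0, 0], [20, 0, 0], [0, 0, 0]], "twist": [[0, 0, 0], [0, 0, 0], [0, 0, 0], [0, 0, 0], [0, 0, 0], [0, 0, 0]]}}

```text
time_s: 14.2
eef_pos: [0.3439, 0.1953, 0.3694]
tool_rot: [[-0.881, 0.472, -0.006], [0.472, 0.881, 0.006], [0.009, 0.003, -1.0]]
wrist_force: [1.1, -0.1, 0.1]
gripper_width: 0.0468
```

```bash
python3 w.py; python3 - <<'E'
from h import *
snap('scene','s9.png');crop('s9.png',240,170,420,330,4,'s9c.png')
snap('top','t9.png');crop('t9.png',250,135,410,275,5,'t9c.png')
E
```

```text
t 14.2 r 0.2486 a 1.363 yawerr -0.021 z 0.3694 Ftan -0.4 Frad -1.0 Fz 0.1 tilt [0.009 0.003] w 0.0468
```

View pics/s9c.png

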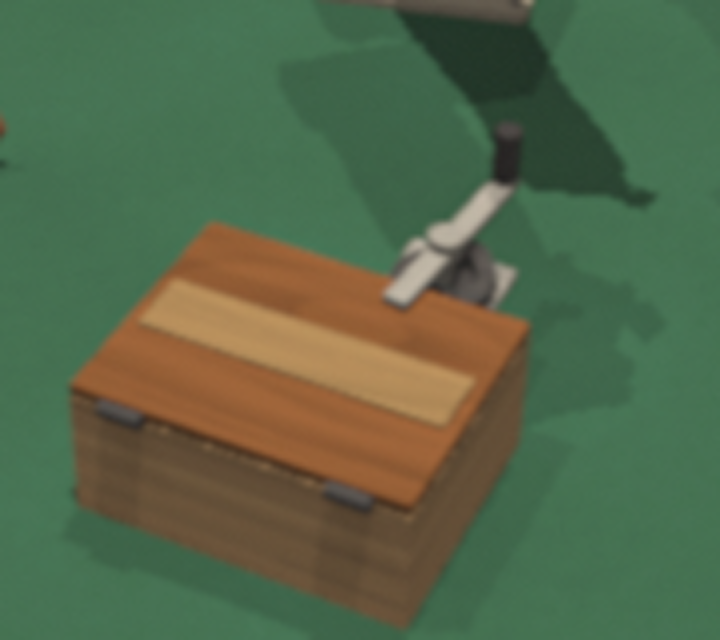

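View pics/t9c.png

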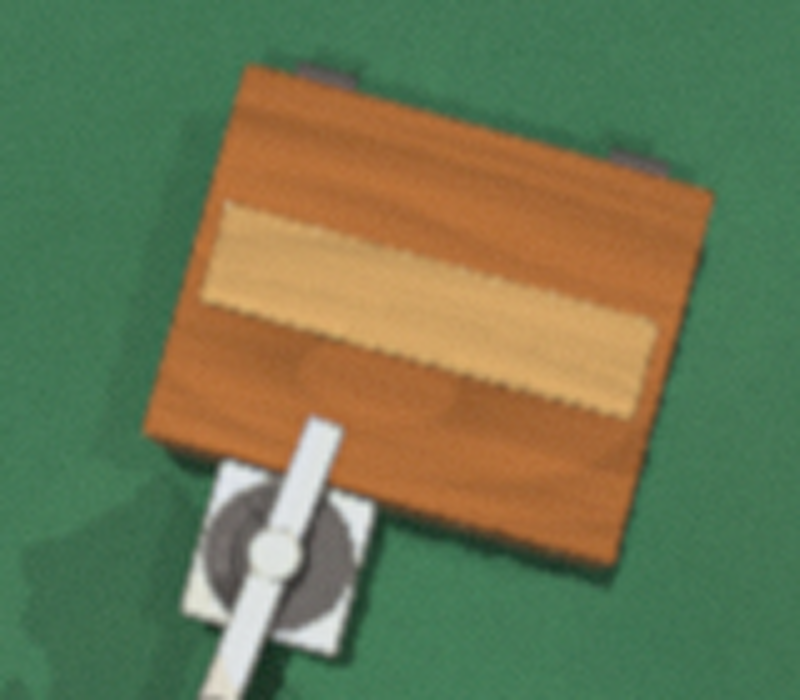

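View pics/t9.png

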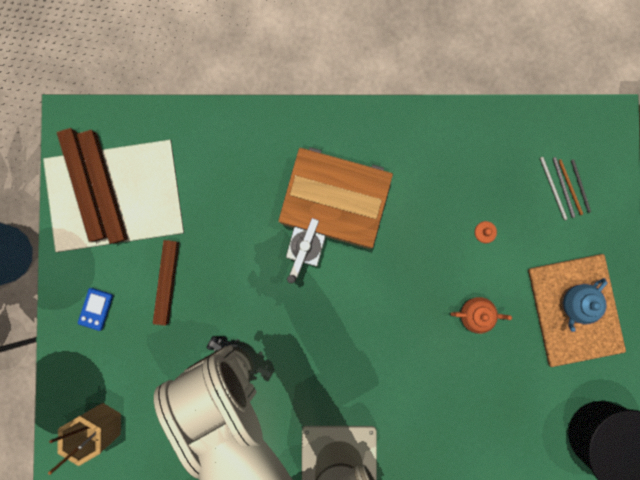

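Lid is flush, the post (scene crop 509,129) is free and the bystanders are where they were. I'll check the stem height numerically from the knob.

```bash
python3 - <<'E'
from h import *; import fit
from scipy.optimize import least_squares
x,y,w=fit.r.x[:3]
def H(a,z,r=.085):
    q=(-.135-r*np.sin(a),.04+r*np.cos(a)); return np.array([x+np.cos(w)*q[0]-np.sin(w)*q[1],y+np.sin(w)*q[0]+np.cos(w)*q[1],z])
def sol(u,v,a0): 
    r=least_squares(lambda p:proj(fit.S,H(*p))[0]-[u,v],[a0,.168],x_scale=[.1,.01]); return r.x,abs(r.fun).max()
print('start',sol(240+571/4,190+136/4,.13)); print('end',sol(240+509/4,170+129/4,1.45))
crop('s9.png',330,190,380,240,12,'k9.png'); crop('scene0.png',360,205,410,255,12,'k0.png')
E
```

```text
start (array([0.29789738, 0.15465579]), np.float64(0.6022121742568061))
end (array([1.40920552, 0.1659801 ]), np.float64(2.842170943040401e-14))
```

View pics/k9.png

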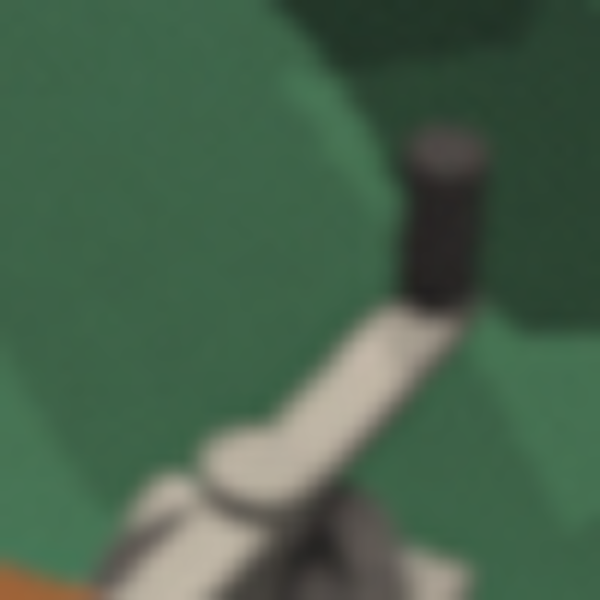

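View pics/k0.png

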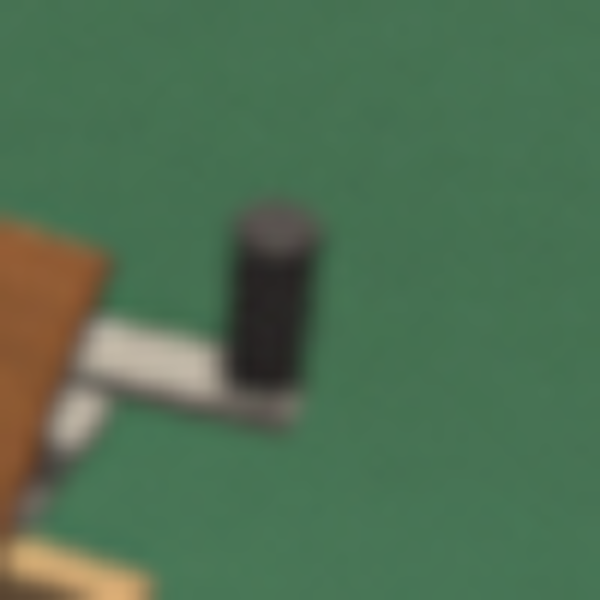

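```bash
python3 - <<'E'
from h import *
I=[cv2.resize(cv2.imread(f'pics/{f}.png')[215:240,338:364],None,fx=10,fy=10,interpolation=cv2.INTER_CUBIC) for f in('s2','s7','s9')]
cv2.imwrite('pics/cap.png',np.hstack(I))
from fit import B if False else model
E
python3 - <<'E'
import sys; sys.path.insert(0,'.')
import os; os.chdir('.')
from h import *; import fit
R,B,L,H=fit.model(fit.r.x)
for z in(.12,.125,.13,.135): print(z,((proj(fit.S,B((-.135,.04,z)))[0]-[338,215])*10).round())
I=[cv2.resize(cv2.imread(f'pics/{f}.png')[215:240,338:364],None,fx=10,fy=10,interpolation=cv2.INTER_CUBIC) for f in('s2','s7','s9')]
cv2.imwrite('pics/cap.png',np.hstack(I))
E
```

```text
0.12 [119. 157.]
0.125 [120. 143.]
0.13 [121. 128.]
0.135 [122. 114.]  File "<stdin>", line 4
    from fit import B if False else model
                      ^^
SyntaxError: invalid syntax
```

View pics/cap.png

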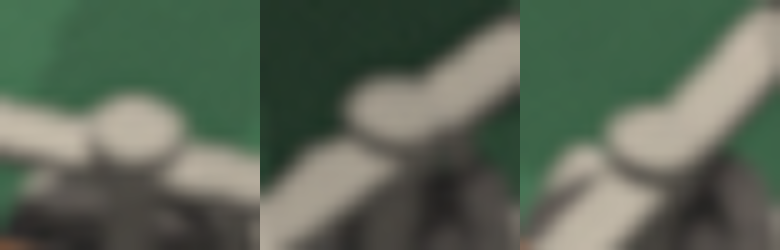

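```bash
python3 -c "
from h import *
finish_job()"
```

```text
the job is handed in; nothing more can be done
```

I shut the lid by pressing down with closed fingertips, with a peak of about 13 N on contact with the box. I then swung the handle round inside a loose 30 mm cage of open fingers, so it could rise and drop freely. I stopped turning once it dropped, opened, and backed well clear before handing in at about 14 s of the 64 s allowed.

**Last checks:**
- **Handle height:** the cap's rise and fall in the scene pictures is about +7 mm at the crest (122 mm). After release it sits about 3 mm below its starting height (112 mm, home). The knob position gives about 113 mm, within measuring error.
- **Handle angle:** about 1.4 rad, with the nose over the lid.
- **Forces:** the push at the post stayed at or below about 4.5 N at every reading, and fell to about 0 when the handle dropped.
- **Lid:** looks flush and shut in both views.
- **Bystanders:** the teapot, pot lid and batten look unmoved in the top view.

**What went wrong or disagreed:** on the first approach the last joint reached its range limit (3.14 rad), so I turned the tool the other way. The starting knob height solved from the scene picture alone came out as 0.155 m instead of 0.168 m. That view fixes height poorly at that angle, so I relied on the cap comparison instead.

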